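# Feed a tube carrier into the analyser's loading lane with the push stick

### The arm

A 6-joint arm with a two-finger parallel gripper is mounted at the origin on the work surface. World frame = base frame: x ahead of the robot, y to its left, z up, the work surface at z = 0. Lengths are in m, angles in rad, forces in N, time in s.
With the tool pointing down it reaches from about 0.35 to 0.85 m from the base axis. Payload 8.1 kg.
Tool frame: the origin (TCP) lies midway between the tips of the shut fingers; the grasp point (between the pads) lies 19 mm behind it; z points along the fingers, y is the direction in which the jaws open and shut (so a half turn about z gives the same grasp; the last joint's range is limited). The gripper opens to 93 mm and grips with 3 to 60 N. Pads are 15 mm wide; open, the fingers measure 128 mm over their backs; the gripper's body (75 mm by 188 mm) begins 65 mm behind the grasp point.
Start: joints at [1.103, 0.13, 1.488, -0, 1.523, -0.085], TCP at [0.224, 0.557, 0.219] pointing down, gripper open.
Joint ranges: [-2.96, 2.96], [-0.89, 2.26], [0.02, 2.5], [-1.34, 4.48], [0, 2.73], [-2.66, 2.66]. Speed limits (rad/s): [2.39, 2.39, 2.79, 3.14, 3.14, 3.14].

### API

Orientations are given as a rotation vector (axis times angle).
In Python, from plant import robot gives the robot as it stands. The module is installed in compiled form; this text tells all that it offers.
- The arm moves only by the shell command python3 -m pendant 'ROWS' [FORCE]. ROWS is JSON, a list of rows, each an object with "translation": the shift along the tool's x, y, z in mm, a list of three; "twist": the turn, a rotation vector about the tool's x, y, z in rad, a list of three; "grip": the opening, from -1 (shut) to 1 (fully open). A call has exactly 10 rows; each row shifts and turns the pose as measured when the row begins, along the tool's axes as they then stand; what a row does not reach is not made up. A row lasts 1/10 s, in which the tool goes at most 50 mm and 8.59 degrees, less where a joint would pass 70% of its speed; a pose out of reach is approached as far as the arm can. A call is refused whole if a number of a shift passes 50 or a number of a turn 0.15, either way. A call with a gripper value outside its range is refused whole. The fingers move at their own pace and stop on an object; FORCE is the grip in N (left out, the last holds). Time passes only in rows, so rows that do not move let the fingers close, or fill a call up. It gives the time, the measured TCP pose, the force and the opening at its end, in the units of the state.
- robot.read_state(): the state, without advancing time (a new reading comes with each control period).
- robot.read_camera(name): name is "side" or "top" or "wrist"; returns (picture, depth): 400x640x3 uint8, red, green, blue; 400x640 float32, m along the optical axis (not along the pixel's ray), 0 where there is no reading.
- robot.camera_info(name): a dict with "vertical_fov" (degrees; the focal length in pixels is half the picture's height over the tangent of half this angle, whatever the lens; pixels are square), "cx", "cy" (the principal point, pixels), "D" ([k1, k2, p1, p2, k3] as OpenCV has them; the pictures are not rectified), "cam_to_world" (4x4, takes a point from camera to world coordinates). Camera axes: x right, y up, looking along -z (the intrinsics and any distortion apply to the point x, -y, -z); pixel columns grow to the right and rows downward; lengths in m; the calibration is good to about 2 mm. A picture is of the moment at which its call begins: read the wrist's pose just before it. camera_info takes no time and is no camera call; for the wrist camera it gives the pose at the moment of the call.
- robot.close_job(): hands the job in, once; it reports no verdict.
The state is a dict: "t": time; "q": joint angles; "dq": joint speeds; "joint_torque": joint torques, N m; "tool_pos": TCP position; "orientation": TCP orientation; "force": force on the tool from outside, world axes, zero at the start; "wrist_torque": the same for the moment, N m; "opening": finger opening in m.
Only numpy, scipy, OpenCV 4.12 (cv2) and the standard library are available. Lean on these libraries where they do the work, as an engineer would, in place of code of your own. Each camera call takes 0.05 s, during which the arm holds its last target. There are 200 camera calls.

### The job

Stand the narrow single-row tube carrier upright in the open infeed of the analyser's loading lane and let go of it. Then take the push stick from its sloping rest and, with the stick, push the carrier along the lane under the clear guard, against the sprung plunger, until the floor catch springs up behind it and holds it; press firmly but do not ram it. Put the stick back in its rest as you found it and leave the other racks and the bin where they are.

Things in the scene. Friction and masses are not known exactly. Their poses are not given: they have to be found in the camera images.
- loader: Fixed white loading deck, 110 mm wide, top at z=20, starting at x=-200. Origin on the bench below the clear guard's lower edge; x runs along the lane in the feeding direction, z up. Lane centred on y=0 between aluminium walls 14 high (tops z=34), 6 thick: infeed 36 wide, x=-200 to -50, open above and at its near end; funnel to x=-10; narrow guide 26 wide to a fixed end wall at x=148.5.
- guard_edge (a point): Middle of the splash guard's lower edge and front edge of the clear cover (loader x=0, y=0, z=145; axes as the loader). The cover spans x=0 to 165: flat roof at z=145, side panels at y=+-53, front open. The clear guard, 110 wide, 4 thick, rises from here 130 mm, leaning 15 degrees towards -x; top edge at x=-34, z=271. An upright gripper fouls it; one leaning back 25 to 45 degrees does not.
- lane_mouth (a point): Point on the lane floor in the middle of the open infeed (loader x=-115, y=0, z=20): a good place for the middle of the carrier's underside at loading. Axes as the loader.
- lane_home (a point): Point on the lane floor (loader x=100, y=0, z=20) where the middle of the carrier's underside is when it is home, its long side along x. Axes as the loader.
- catch (a joint): Sprung steel catch in the lane floor, in m pressed down: 0 = up, 6 mm proud of the floor; about 0.006 while the carrier is over it. A ramp faces the infeed, a vertical face at loader x=55 holds the carrier's rear end once that has passed it. Light spring (0.5 to 0.8 N).
- plunger (a joint): Sprung steel plunger at the lane's end, in m pressed in: 0 = out, face at loader x=135, 25 mm above the lane floor. It pushes the carrier back with about 0.9 N at 0, rising to about 2.1 N. With the carrier held by the catch it reads about 0.010; the carrier meets the fixed end wall, a hard stop, at 0.0135.
- carrier: Tube carrier to be fed: plain beige plastic block 90 mm long (x) x 24 wide (y) x 50 high, with one row of four white-capped tubes fixed in it, their tops 78 above its underside. Origin: centre of the underside, z up. About 180 g; slides in the lane with 1 to 2 N. Both ends are alike.
- stick: Push stick: aluminium bar with a rubber foot and a grey plastic handle. Origin at the centre of the round foot (radius 10 mm, axis along y); z runs along the stick to the handle end. Bar 20 (x) x 12 (y); handle 20 (x) x 22 (y) from z=105 to z=155. About 130 g, centre of mass at about z=75. It starts in its rest, leaning 40 degrees from vertical.
- stick_grip (a point): Middle of the stick's handle to grip, 130 mm up the stick from the foot's centre; axes as the stick. Grip across y (22 mm).
- rest: Fixed grey sloping rest for the stick, an open trough. Origin on the bench below the stick's foot; z up. The trough slopes 40 degrees from vertical, upper end towards -x, open on its upper (+x) side and at the top; it covers the lower 85 mm of the bar with 3 mm play either side, walls 6 mm beyond the bar's middle plane; a ledge under the foot carries the stick. The handle stands clear above it.
- rest_foot (a point): Where the centre of the stick's foot lies when the stick is in its rest: 45 mm above the rest's origin. Axes as the rest.
- wide_rack: Bystander: wide beige rack 110 x 65 x 84 mm high, with three rows of tubes. Origin: centre of the underside. Leave alone.
- short_rack: Bystander: short green rack 85 x 65 x 92 mm high with two rows of tubes. Origin: centre of the underside. Leave alone.
- waste_bin: Bystander: open yellow bin 200 x 150 x 130 mm high. Origin: centre of the underside. Leave alone.
Not all that is in view belongs to the job. Several things have the shape of the stick; the one meant has the colours described above.

How it is judged:
By the outcome, as a careful person would: the job done as asked, in the order asked, and still so for the second after the job is handed in, with the robot touching nothing.
It also fails if it takes over 72 s, if anything falls off the work surface, if the arm or the gripper's body presses on something with over 40 N, if the wrist force passes 120 N, or if a joint passes its speed limit or range.

## Working session

There is one attempt and no reset: what is moved stays moved. The work goes in short steps, Python scripts to look and compute and a shell command to move; the robot and the scene stay as the last step left them, time stands still between calls to the robot, and variables do not carry over. Pictures are saved under pics/ and viewed, about 8 in all and at most 12, crops included, and the job is handed in when it is done.

```bash
mkdir -p pics; cat > h.py <<'E'
import numpy as np, cv2
from plant import robot
from scipy.spatial.transform import Rotation as R
def K(n):
    i=robot.camera_info(n); f=200/np.tan(np.radians(i["vertical_fov"])/2)
    return np.array([[f,0,i["cx"]],[0,f,i["cy"]],[0,0,1.]]),np.array(i["D"],float),np.array(i["cam_to_world"])
def shot(n,fn=None):
    k=K(n); p,d=robot.read_camera(n)
    if fn: cv2.imwrite("pics/"+fn,p[:,:,::-1])
    return p,d,k
def cloud(d,k):
    v,u=np.mgrid[:400,:640]; uv=np.stack([u,v],-1).reshape(-1,1,2).astype(float)
    n=cv2.undistortPoints(uv,k[0],k[1]).reshape(400,640,2)
    P=np.stack([n[...,0]*d,-n[...,1]*d,-d],-1)
    W=P@k[2][:3,:3].T+k[2][:3,3]; W[d<=0]=np.nan; return W
def ray(px,k,z):
    n=cv2.undistortPoints(np.array(px,float).reshape(-1,1,2),k[0],k[1]).reshape(-1,2)
    D=np.c_[n[:,0],-n[:,1],-np.ones(len(n))]@k[2][:3,:3].T; o=k[2][:3,3]
    return o+D*((z-o[2])/D[:,2])[:,None]
def plan(pos,rot):
    "tool-frame shift (mm) and twist from the present pose to world pos, Rotation"
    s=robot.read_state(); r=R.from_rotvec(s["orientation"])
    print("shift mm",np.round(r.inv().apply(np.array(pos)-s["tool_pos"])*1e3,1),"twist",np.round((r.inv()*rot).as_rotvec(),3))
E
python3 - <<'E'
from h import *
for n in("top","side"):
    p,d,k=shot(n,n+"1.png"); np.savez(n+"1.npz",p=p,d=d,a=k[0],b=k[1],c=k[2]); print(n,np.round(k[2],3).tolist(),k[0][0,0],k[1])
s=robot.read_state();print(s["t"],s["tool_pos"],s["orientation"],s["opening"],s["force"]); print(R.from_rotvec(s["orientation"]).as_matrix().round(3))
E
```

```text
top [[0.025, 0.997, -0.079, 0.42], [-1.0, 0.026, 0.008, 0.016], [0.01, 0.079, 0.997, 1.402], [0.0, 0.0, 0.0, 1.0]] 374.6201699018042 [-0.05211542  0.          0.          0.          0.        ]
side [[0.993, 0.075, -0.091, 0.385], [-0.118, 0.689, -0.715, -0.933], [0.009, 0.721, 0.693, 1.054], [0.0, 0.0, 0.0, 1.0]] 394.3626593932335 [0.02312124 0.         0.         0.         0.        ]
0.1 [0.22385956 0.55611685 0.21768188] [-5.97590947e-01 -3.08373555e+00  2.50895114e-03] 0.09289286029008542 [-0.17560746 -0.26035741 -0.05755129]
[[-0.928  0.374 -0.001]
 [ 0.374  0.928 -0.001]
 [ 0.    -0.002 -1.   ]]
```

View pics/top1.png

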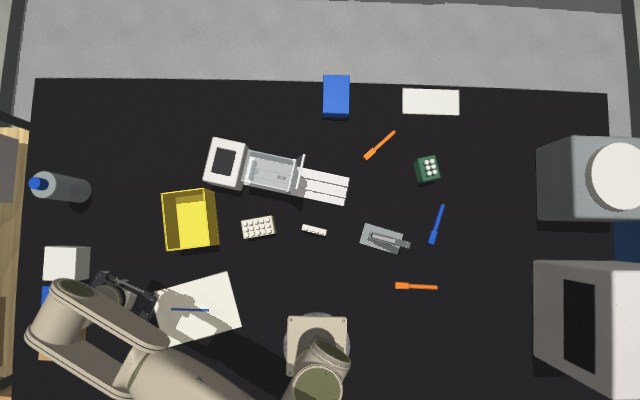

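View pics/side1.png

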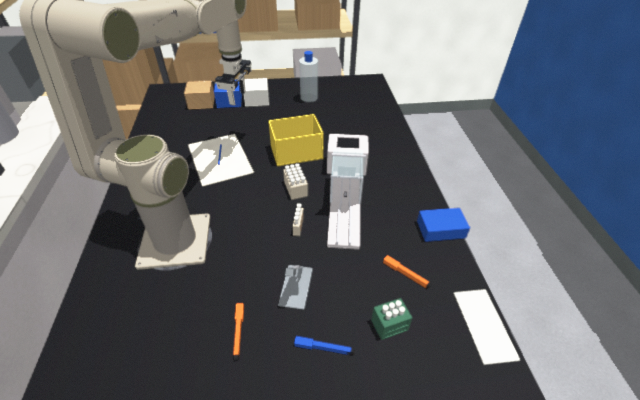

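The top view shows the loader with its infeed end at about (348,190) and its machine end at (210,160). The carrier is at (314,230). The rest and grey stick are at (382,238), with the handle at (405,244). The side view agrees. Next I measure.

```bash
python3 - <<'E'
from h import *
def ld(n):
    z=np.load(n+"1.npz"); return z["p"],z["d"],(z["a"],z["b"],z["c"])
for n in("top","side"):
    p,d,k=ld(n); W=cloud(d,k); X,Y,Z=W[...,0],W[...,1],W[...,2]
    def rect(m,name):
        P=W[m][:,:2]; 
        if len(P)<5: print(n,name,len(P));return
        (c,s,a)=cv2.minAreaRect((P*1000).astype(np.float32)); print(n,name,len(P),np.round(c,1),np.round(s,1),round(a,1),"z",np.nanpercentile(W[m][:,2],[5,50,95]).round(3))
    u=np.arange(640)[None,:]+0*np.arange(400)[:,None]; v=0*u+np.arange(400)[:,None]
    hsv=cv2.cvtColor(p,cv2.COLOR_RGB2HSV); wh=(hsv[...,2]>150)&(hsv[...,1]<60)
    if n=="top":
        dk=(u>290)&(u<360)&(v>160)&(v<215); ca=(u>295)&(u<333)&(v>218)&(v<242); re=(u>350)&(u<420)&(v>215)&(v<260)
    else:
        dk=(u>320)&(u<370)&(v>185)&(v<255); ca=(u>285)&(u<308)&(v>200)&(v<242); re=(u>270)&(u<320)&(v>255)&(v<315)
    print(n,"bench z",np.nanmedian(Z[300:310,300:310] if n=="side" else Z[270:280,440:460]))
    rect(dk&(Z>.012)&(Z<.05),"deck")
    rect(ca&(Z>.065)&(Z<.1),"caps"); rect(ca&(Z>.02)&(Z<.1),"carrier")
    rect(re&(Z>.012)&(Z<.3),"rest"); rect(re&(Z>.1),"handle")
    cv2.imwrite(f"pics/{n}crop.png",cv2.resize(p[120:270,200:430] if n=="top" else p[120:320,260:400],None,fx=3.4 if n=="top" else 3,fy=3.4 if n=="top" else 3,interpolation=cv2.INTER_CUBIC)[:,:,::-1])
E
```

```text
top bench z -0.0005115084834546035
top deck 1438 [585.3   1.2] [200.1 110.6] 79.1 z [0.014 0.019 0.033]
top caps 54 [422.6  20.1] [71.  12.8] 77.4 z [0.074 0.078 0.081]
top carrier 168 [422.7  20.6] [89.1 23.6] 77.4 z [0.044 0.05  0.08 ]
top rest 308 [ 392.3 -240.2] [121.5  41.8] 64.7 z [0.04  0.104 0.165]
top handle 167 [ 387.8 -265.3] [75.2 26. ] 77.0 z [0.103 0.142 0.167]
side bench z 0.004133777984615894
side deck 1832 [597.   49.1] [303.3 111.7] 79.2 z [0.019 0.023 0.037]
side caps 77 [424.4  22.5] [78.3 14.3] 78.6 z [0.068 0.079 0.083]
side carrier 206 [424.6  18.2] [89.9 23.8] 76.8 z [0.028 0.054 0.082]
side rest 309 [ 392.5 -238.5] [121.3  60.3] 60.9 z [0.017 0.078 0.169]
side handle 112 [ 391.5 -264.1] [74.3 21.2] 69.8 z [0.104 0.161 0.171]
```

View pics/topcrop.png

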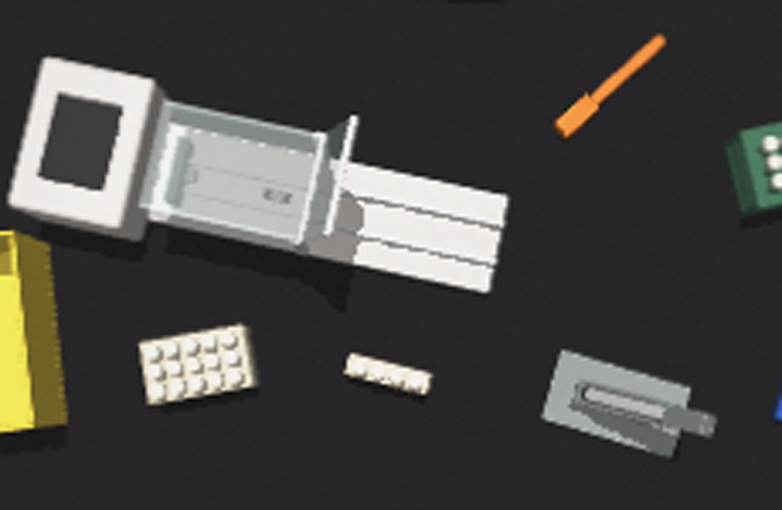

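```bash
python3 -m pendant '[{"translation":[0,0,0],"twist":[0,0,0.14],"grip":1},{"translation":[0,0,0],"twist":[0,0,0.14],"grip":1},{"translation":[0,0,0],"twist":[0,0,0.14],"grip":1},{"translation":[0,0,0],"twist":[0,0,0.14],"grip":1},{"translation":[0,0,0],"twist":[0,0,0.14],"grip":1},{"translation":[0,0,0],"twist":[0,0,0.14],"grip":1},{"translation":[0,0,0],"twist":[0,0,0.14],"grip":1},{"translation":[0,0,0],"twist":[0,0,0.14],"grip":1},{"translation":[0,0,0],"twist":[0,0,0.14],"grip":1},{"translation":[0,0,0],"twist":[0,0,0.14],"grip":1}]' 20
cat >> h.py <<'E'
def frame(yaw,lean=0):
    "tool x along heading yaw (deg), z down, leaning back: z tips towards heading by lean deg"
    a=np.radians(yaw); l=np.radians(lean); h=np.array([np.cos(a),np.sin(a),0]); u=np.array([0,0,1.])
    z=-u*np.cos(l)+h*np.sin(l); x=h*np.cos(l)+u*np.sin(l); return R.from_matrix(np.c_[x,np.cross(z,x),z])
E
python3 -c "
from h import *
print(robot.read_state()['t']); plan([.423,.0204,.2],frame(77.3))"
```

```text
t: 1.1
tool_pos: [0.2222, 0.5529, 0.2112]
orientation: [2.492, 1.904, -0.019]
force: [-0.0, -0.1, -0.1]
opening: 0.093
1.1
shift mm [-460.9  333.7   16.2] twist [-0.003  0.013 -0.044]
```

```bash
python3 -m pendant '[{"translation":[-40,29,-1],"twist":[0,0.001,-0.004],"grip":1},{"translation":[-40,29,-1],"twist":[0,0.001,-0.004],"grip":1},{"translation":[-40,29,-1],"twist":[0,0.001,-0.004],"grip":1},{"translation":[-40,29,-1],"twist":[0,0.001,-0.004],"grip":1},{"translation":[-40,29,-1],"twist":[0,0.001,-0.004],"grip":1},{"translation":[-40,29,-1],"twist":[0,0.001,-0.004],"grip":1},{"translation":[-40,29,-1],"twist":[0,0.001,-0.004],"grip":1},{"translation":[-40,29,-1],"twist":[0,0.001,-0.004],"grip":1},{"translation":[-40,29,-1],"twist":[0,0.001,-0.004],"grip":1},{"translation":[-40,29,-1],"twist":[0,0.001,-0.004],"grip":1}]' 20
python3 -c "
from h import *
plan([.423,.0204,.2],frame(77.3))"
```

```text
t: 2.1
tool_pos: [0.4001, 0.0873, 0.2178]
orientation: [2.452, 1.961, -0.02]
force: [1.4, 0.5, 0.4]
opening: 0.0931
shift mm [-60.   37.1  18.2] twist [-0.007  0.011 -0.   ]
```

```bash
python3 -m pendant '[{"translation":[-20,12,4],"twist":[-0.002,0.004,0],"grip":1},{"translation":[-20,12,4],"twist":[-0.002,0.004,0],"grip":1},{"translation":[-15,9,4],"twist":[-0.002,0.004,0],"grip":1},{"translation":[-8,6,4],"twist":[0,0,0],"grip":1},{"translation":[-4,3,3],"twist":[0,0,0],"grip":1},{"translation":[0,0,0],"twist":[0,0,0],"grip":1},{"translation":[0,0,0],"twist":[0,0,0],"grip":1},{"translation":[0,0,0],"twist":[0,0,0],"grip":1},{"translation":[0,0,0],"twist":[0,0,0],"grip":1},{"translation":[0,0,0],"twist":[0,0,0],"grip":1}]' 20
python3 - <<'E'
from h import *
p,d,k=shot("wrist","w1.png"); W=cloud(d,k)
m=(W[...,2]>.04)&(W[...,2]<.1)&(np.hypot(W[...,0]-.423,W[...,1]-.02)<.07)
m2=m&(W[...,2]<.06)
for q in(m,m2): print(q.sum(),cv2.minAreaRect((W[q][:,:2]*1e3).astype(np.float32)),np.nanmedian(W[q][:,2]))
plan([.423,.0204,.1],frame(77.3))
E
```

```text
t: 3.1
tool_pos: [0.4268, 0.0061, 0.1972]
orientation: [-2.457, -1.954, 0.001]
force: [-0.4, -0.5, -0.7]
opening: 0.0929
2356 ((425.57305908203125, 21.074913024902344), (88.82157135009766, 23.725730895996094), 77.15361785888672) 0.051875852580839765
1321 ((425.57305908203125, 21.074913024902344), (88.82157135009766, 23.725730895996094), 77.15361785888672) 0.05081949852667711
shift mm [13.  -6.7 97.3] twist [-0.002 -0.001 -0.006]
```

View pics/w1.png

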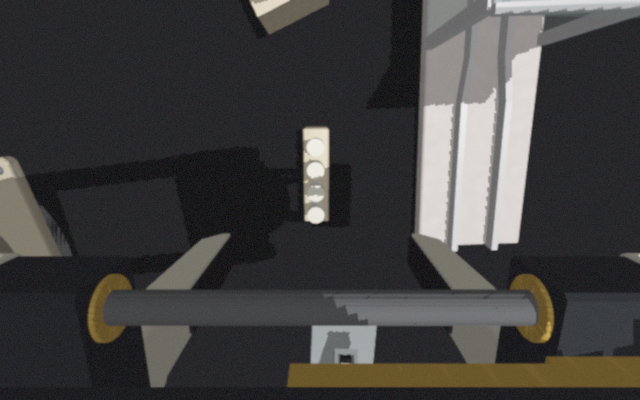

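The wrist view shows the carrier at about (315,175), centred between the fingers and aligned with them.

```bash
python3 -m pendant '[{"translation":[7,-2,5],"twist":[0,0,-0.004],"grip":1},{"translation":[7,-3,15],"twist":[0,0,0],"grip":1},{"translation":[0,0,30],"twist":[0,0,0],"grip":1},{"translation":[0,0,30],"twist":[0,0,0],"grip":1},{"translation":[0,0,30],"twist":[0,0,0],"grip":1},{"translation":[0,0,25],"twist":[0,0,0],"grip":1},{"translation":[0,0,15],"twist":[0,0,0],"grip":1},{"translation":[0,0,10],"twist":[0,0,0],"grip":1},{"translation":[0,0,0],"twist":[0,0,0],"grip":1},{"translation":[0,0,0],"twist":[0,0,0],"grip":1}]' 20
python3 -c "
from h import *
plan([.425,.021,.025],frame(77.2))"
```

```text
t: 4.15
tool_pos: [0.4204, 0.0275, 0.0245]
orientation: [-2.448, -1.961, 0.003]
force: [-0.2, -0.4, 0.9]
opening: 0.0934
shift mm [-5.4  5.9 -0.5] twist [-0.005 -0.002  0.003]
```

```bash
python3 -m pendant '[{"translation":[-3,3,0],"twist":[-0.002,0,0],"grip":1},{"translation":[-2,3,-1],"twist":[-0.002,0,0],"grip":1},{"translation":[0,0,0],"twist":[0,0,0],"grip":1},{"translation":[0,0,0],"twist":[0,0,0],"grip":-1},{"translation":[0,0,0],"twist":[0,0,0],"grip":-1},{"translation":[0,0,0],"twist":[0,0,0],"grip":-1},{"translation":[0,0,0],"twist":[0,0,0],"grip":-1},{"translation":[0,0,0],"twist":[0,0,0],"grip":-1},{"translation":[0,0,0],"twist":[0,0,0],"grip":-1},{"translation":[0,0,0],"twist":[0,0,0],"grip":-1}]' 20
python3 -c "
from h import *
plan([.584,-.015,.15],frame(79.1))"
```

```text
t: 5.15
tool_pos: [0.429, 0.0205, 0.0294]
orientation: [2.45, 1.962, 0.01]
force: [0.4, -0.4, -0.8]
opening: 0.0416
shift mm [  -0.4  159.8 -119.6] twist [ 0.006 -0.003 -0.03 ]
```

```bash
python3 -m pendant '[{"translation":[0,-3,4],"twist":[0,0,0],"grip":-1},{"translation":[0,0,0],"twist":[0,0,0],"grip":-1},{"translation":[0,0,0],"twist":[0,0,0],"grip":-1},{"translation":[0,0,0],"twist":[0,0,0],"grip":-1},{"translation":[0,0,0],"twist":[0,0,0],"grip":-1},{"translation":[0,0,0],"twist":[0,0,0],"grip":-1},{"translation":[0,0,0],"twist":[0,0,0],"grip":-1},{"translation":[0,0,0],"twist":[0,0,0],"grip":-1},{"translation":[0,0,0],"twist":[0,0,0],"grip":-1},{"translation":[0,0,0],"twist":[0,0,0],"grip":-1}]' 25
python3 -c "
from h import *
plan([.584,-.015,.15],frame(79.1))"
```

```text
t: 6.15
tool_pos: [0.4259, 0.0212, 0.0251]
orientation: [2.45, 1.962, 0.01]
force: [0.3, -0.8, 0.8]
opening: 0.0238
shift mm [  -0.5  163.  -123.9] twist [ 0.006 -0.003 -0.03 ]
```

```bash
python3 -m pendant '[{"translation":[0,0,-10],"twist":[0,0,0],"grip":-1},{"translation":[0,0,-25],"twist":[0,0,0],"grip":-1},{"translation":[0,0,-30],"twist":[0,0,-0.01],"grip":-1},{"translation":[0,10,-25],"twist":[0,0,-0.01],"grip":-1},{"translation":[0,25,-15],"twist":[0,0,-0.01],"grip":-1},{"translation":[0,35,-5],"twist":[0,0,0],"grip":-1},{"translation":[0,35,0],"twist":[0,0,0],"grip":-1},{"translation":[0,30,0],"twist":[0,0,0],"grip":-1},{"translation":[0,15,0],"twist":[0,0,0],"grip":-1},{"translation":[0,5,0],"twist":[0,0,0],"grip":-1}]' 25
python3 - <<'E'
from h import *
plan([.584,-.015,.15],frame(79.1))
p,d,k=shot("wrist","w2.png"); np.savez("w2.npz",p=p,d=d,a=k[0],b=k[1],c=k[2]); W=cloud(d,k)
o=np.array([.6053,.0979]); a=np.radians(79.1); h=np.array([np.cos(a),np.sin(a)]); n=np.array([-h[1],h[0]])
q=(W[...,:2]-o); X=q@h*1e3; Y=q@n*1e3; Z=W[...,2]*1e3
m=(Z>10)&(Z<45)&(X>-230)&(X<-60)&(abs(Y)<80)
print(m.sum(),X[m].min(),np.percentile(Y[m],[.5,99.5]))
for x in range(-195,-60,20):
    s=m&(abs(X-x)<8); w=s&(Z>29)
    print(x,s.sum(),np.percentile(Y[s],[1,99]).round(1) if s.any() else '', np.median(Y[w&(Y>5)]).round(1),np.median(Y[w&(Y<-5)]).round(1))
E
```

```text
t: 7.15
tool_pos: [0.5797, -0.0091, 0.1429]
orientation: [2.42, 2.002, 0.006]
force: [-0.2, 1.1, -2.0]
opening: 0.0237
shift mm [-5.   5.4 -7.1] twist [ 0.003 -0.002  0.002]
8132 -196.31843331053088 [-56.25001345  52.59841733]
-195 3 [-20.  -19.8] nan nan
-175 0  nan nan
-155 223 [-56.6  52.8] nan nan
-135 1073 [-55.8  52.3] nan -22.4
-115 1162 [-55.7  52.1] nan -22.6
-95 1268 [-55.8  52.2] nan -22.4
-75 2117 [-55.4  51.7] 19.4 -22.6
  return _methods._mean(a, axis=axis, dtype=dtype,
  ret = ret.dtype.type(ret / rcount)
```

View pics/w2.png

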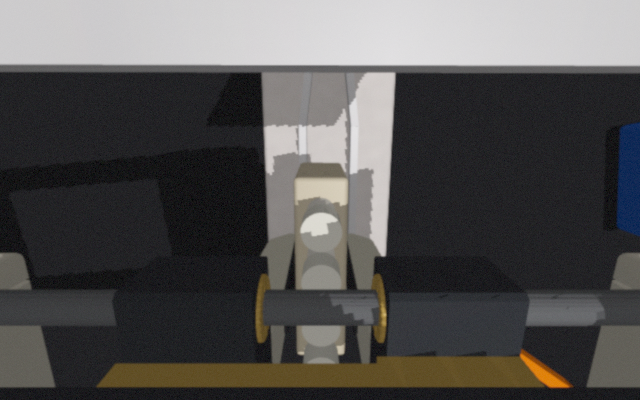

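The wrist view puts the deck centreline 1.8 mm to the right of my estimate, so I correct the origin to about (0.607, 0.0976) with yaw 79.1°. The carrier is gripped squarely.

```bash
python3 -m pendant '[{"translation":[-3,4,0],"twist":[0,0,0.002],"grip":-1},{"translation":[-2,2,10],"twist":[0,0,0],"grip":-1},{"translation":[0,0,20],"twist":[0,0,0],"grip":-1},{"translation":[0,0,15],"twist":[0,0,0],"grip":-1},{"translation":[0,0,10],"twist":[0,0,0],"grip":-1},{"translation":[0,0,5],"twist":[0,0,0],"grip":-1},{"translation":[0,0,0],"twist":[0,0,0],"grip":-1},{"translation":[0,0,0],"twist":[0,0,0],"grip":-1},{"translation":[0,0,0],"twist":[0,0,0],"grip":-1},{"translation":[0,0,0],"twist":[0,0,0],"grip":-1}]' 25
python3 -c "
from h import *
plan([.5853,-.0153,.046],frame(79.1))"
```

```text
t: 8.2
tool_pos: [0.5816, -0.0149, 0.0799]
orientation: [-2.422, -2.001, -0.004]
force: [0.0, -0.1, -2.4]
opening: 0.0241
shift mm [ 0.3  3.7 33.9] twist [ 0.001 -0.002  0.001]
```

```bash
python3 -m pendant '[{"translation":[0,3,0],"twist":[0,0,0],"grip":-1},{"translation":[0,1,5],"twist":[0,0,0],"grip":-1},{"translation":[0,0,8],"twist":[0,0,0],"grip":-1},{"translation":[0,0,8],"twist":[0,0,0],"grip":-1},{"translation":[0,0,5],"twist":[0,0,0],"grip":-1},{"translation":[0,0,3],"twist":[0,0,0],"grip":-1},{"translation":[0,0,2],"twist":[0,0,0],"grip":-1},{"translation":[0,0,0],"twist":[0,0,0],"grip":-1},{"translation":[0,0,0],"twist":[0,0,0],"grip":-1},{"translation":[0,0,0],"twist":[0,0,0],"grip":-1}]' 25
python3 -c "
from h import *
plan([.5853,-.0153,.045],frame(79.1))"
```

```text
t: 9.2
tool_pos: [0.5864, -0.0157, 0.0466]
orientation: [2.421, 2.001, 0.005]
force: [0.2, 0.6, -1.4]
opening: 0.0238
shift mm [ 0.2 -1.2  1.6] twist [ 0.002 -0.002  0.001]
```

```bash
python3 -m pendant '[{"translation":[0,-1,1.5],"twist":[0,0,0],"grip":-1},{"translation":[0,0,0],"twist":[0,0,0],"grip":-1},{"translation":[0,0,0],"twist":[0,0,0],"grip":0},{"translation":[0,0,0],"twist":[0,0,0],"grip":0},{"translation":[0,0,0],"twist":[0,0,0],"grip":0},{"translation":[0,0,0],"twist":[0,0,0],"grip":0},{"translation":[0,0,0],"twist":[0,0,0],"grip":0},{"translation":[0,0,0],"twist":[0,0,0],"grip":0.3},{"translation":[0,0,0],"twist":[0,0,0],"grip":0.5},{"translation":[0,0,0],"twist":[0,0,0],"grip":0.5}]' 25
python3 -c "
from h import *
plan([.5853,-.0153,.2],frame(79.1))"
```

```text
t: 10.2
tool_pos: [0.5874, -0.0158, 0.0475]
orientation: [2.419, 1.999, 0.01]
force: [0.1, -0.4, -0.1]
opening: 0.0656
shift mm [   0.4   -1.1 -152.6] twist [ 0.007 -0.002  0.001]
```

```bash
python3 -m pendant '[{"translation":[0,-1,-10],"twist":[0,0,0],"grip":0.5},{"translation":[0,0,-30],"twist":[0,0,0],"grip":0.5},{"translation":[0,0,-40],"twist":[0,0,0],"grip":0.5},{"translation":[-20,-20,-40],"twist":[0,0,0],"grip":0.5},{"translation":[-30,-30,-25],"twist":[0,0,0],"grip":0.5},{"translation":[-30,-30,-15],"twist":[0,0,0],"grip":0.5},{"translation":[-40,-30,-10],"twist":[0,0,0],"grip":1},{"translation":[-40,-20,0],"twist":[0,0,0],"grip":1},{"translation":[-35,-10,0],"twist":[0,0,0],"grip":1},{"translation":[-20,0,0],"twist":[0,0,0],"grip":1}]' 25
python3 - <<'E'
from h import *
p,d,k=shot("top"); W=cloud(d,k)
o=np.array([.607,.0976]); a=np.radians(79.1); h=np.array([np.cos(a),np.sin(a)]); n=np.array([-h[1],h[0]])
q=(W[...,:2]-o); X=q@h*1e3; Y=q@n*1e3; Z=W[...,2]*1e3
m=(Z>60)&(Z<105)&(X>-190)&(X<-20)&(abs(Y)<30); print("carrier",m.sum(),X[m].min(),X[m].max(),np.median(Y[m]),np.percentile(Z[m],[5,95]))
X,Y,Z=W[...,0],W[...,1],W[...,2]
m=(Y>-.36)&(Y<-.15)&(X>.33)&(X<.45)&(Z>.015)&(Z<.18)
np.savez("rest.npz",W=W,p=p)
P=W[m&(Z>.1)]; print("handle",len(P),P.mean(0),cv2.minAreaRect((P[:,:2]*1e3).astype(np.float32)))
P=W[m&(Z<.03)]; print("base",len(P),cv2.minAreaRect((P[:,:2]*1e3).astype(np.float32)))
plan([.389-.01,-.262-.05,.206],frame(77,40))
E
```

```text
t: 11.2
tool_pos: [0.403, -0.2029, 0.2308]
orientation: [2.405, 2.001, 0.011]
force: [1.1, 0.6, -0.3]
opening: 0.092
carrier 168 -161.4079144653399 -71.81366196452014 4.091798235079604 [64.45456714 98.79884181]
handle 0 [nan nan nan] ((0.0, 0.0), (0.0, 0.0), 0.0)
base 0 ((0.0, 0.0), (0.0, 0.0), 0.0)
shift mm [-109.6   -4.4   25.3] twist [-0.001  0.702  0.046]<stdin>:9: RuntimeWarning: Mean of empty slice.
  ret = um.true_divide(
```

```bash
python3 -m pendant '[{"translation":[-30,-2,0],"twist":[0,0,0.01],"grip":1},{"translation":[-35,-2,0],"twist":[0,0,0.01],"grip":1},{"translation":[-25,0,0],"twist":[0,0,0.01],"grip":1},{"translation":[-5,0,0],"twist":[0,0.1,0.01],"grip":1},{"translation":[0,0,0],"twist":[0,0.12,0],"grip":1},{"translation":[0,0,0],"twist":[0,0.12,0],"grip":1},{"translation":[0,0,0],"twist":[0,0.12,0],"grip":1},{"translation":[0,0,0],"twist":[0,0.12,0],"grip":1},{"translation":[0,0,0],"twist":[0,0.1,0],"grip":1},{"translation":[0,0,0],"twist":[0,0,0],"grip":1}]' 25
python3 - <<'E'
from h import *
plan([.389-.01,-.262-.05,.206],frame(77,40))
p,d,k=shot("wrist","w3.png"); np.savez("w3.npz",p=p,d=d,a=k[0],b=k[1],c=k[2])
p,d,k=shot("side","s3.png")
print(robot.read_state()["q"].round(2) if hasattr(robot.read_state()["q"],"round") else robot.read_state()["q"])
E
```

```text
t: 12.25
tool_pos: [0.3815, -0.3013, 0.2413]
orientation: [-2.042, -1.647, -0.767]
force: [-0.7, 0.3, -0.2]
opening: 0.093
shift mm [-31.1  -1.1  20.1] twist [0.019 0.001 0.021]
[-1.11  0.23  1.5   0.47  1.94 -0.85]
```

View pics/w3.png

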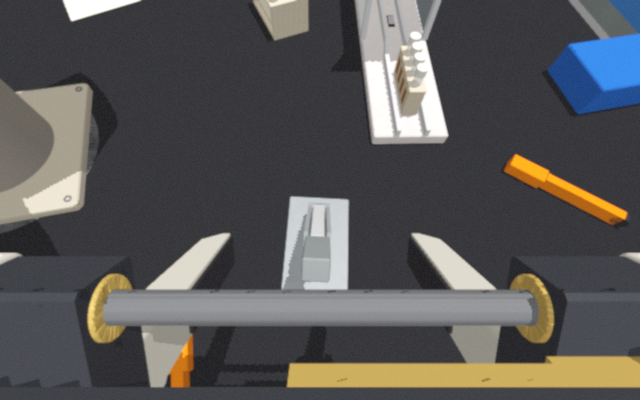

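The view shows the carrier standing upright in the infeed at (410,75). The stick handle is at (316,265), inside the gripper's span.

```bash
python3 - <<'E'
from h import *
z=np.load("w3.npz"); p=z["p"]; W=cloud(z["d"],(z["a"],z["b"],z["c"]))
u=np.arange(640)[None,:]+np.zeros((400,1)); v=np.zeros((1,640))+np.arange(400)[:,None]
# base plate of rest
m=(u>275)&(u<360)&(v>190)&(v<288)
b=m&(W[...,2]>.002)&(W[...,2]<.02); P=W[b]; print("plate",len(P),cv2.minAreaRect((P[:,:2]*1e3).astype(np.float32)))
hd=m&(W[...,2]>.1)&(W[...,2]<.19); P=W[hd]
for name,P in(("z>.1",P),("bar .05-.1",W[m&(W[...,2]>.05)&(W[...,2]<.1)])):
    print(name,len(P),P.mean(0).round(4),cv2.minAreaRect((P[:,:2]*1e3).astype(np.float32)))
h=frame(77,40)
T=h.inv().apply(W[hd])   # lean-frame coordinates
for lo in np.arange(T[:,2].min(),T[:,2].max(),.01):
    s=T[(T[:,2]>=lo)&(T[:,2]<lo+.01)]; print("z",lo.round(3),len(s),"x",np.percentile(s[:,0],[5,50,95]).round(4),"y",np.percentile(s[:,1],[2,98]).round(4))
G=h.inv().apply(robot.read_state()["tool_pos"]); print("tcp",G)
E
```

```text
plate 3675 ((405.25634765625, -211.9664764404297), (132.6651153564453, 113.85717010498047), 77.7525863647461)
z>.1 1569 [ 0.3869 -0.2749  0.151 ] ((390.2660827636719, -263.5928039550781), (74.16242980957031, 26.000804901123047), 75.74213409423828)
bar .05-.1 386 [ 0.4038 -0.2145  0.0758] ((403.1919250488281, -216.1497344970703), (57.07936477661133, 25.933252334594727), 74.7822265625)
z -0.256 795 x [-0.0548 -0.0445 -0.0369] y [0.4279 0.4486]
z -0.246 137 x [-0.0377 -0.0369 -0.0363] y [0.4284 0.4495]
z -0.236 124 x [-0.0378 -0.037  -0.0365] y [0.4289 0.4491]
z -0.226 111 x [-0.0379 -0.037  -0.0365] y [0.4287 0.4497]
z -0.216 95 x [-0.0376 -0.0369 -0.0364] y [0.4293 0.45  ]
z -0.206 52 x [-0.0373 -0.037  -0.0366] y [0.4343 0.4452]
z -0.196 52 x [-0.0426 -0.037  -0.0366] y [0.4342 0.4522]
z -0.186 119 x [-0.0496 -0.0413 -0.0366] y [0.4275 0.4527]
z -0.176 64 x [-0.0415 -0.0373 -0.0366] y [0.4282 0.4526]
z -0.166 20 x [-0.0404 -0.037  -0.0367] y [0.4294 0.4486]
tcp [-0.00258634  0.44045187 -0.31964586]
```

```bash
cat >> h.py <<'E'
L=frame(76.5,40)
GRIP=frame(77,40).apply([-.047,.4393,-.212])
E
python3 -m pendant '[{"translation":[-15,0,0],"twist":[0.01,0,0.01],"grip":1},{"translation":[-15,0,0],"twist":[0.01,0,0.01],"grip":1},{"translation":[-10,0,0],"twist":[0,0,0],"grip":1},{"translation":[-4,0,10],"twist":[0,0,0],"grip":1},{"translation":[0,0,20],"twist":[0,0,0],"grip":1},{"translation":[0,0,10],"twist":[0,0,0],"grip":1},{"translation":[0,0,0],"twist":[0,0,0],"grip":1},{"translation":[0,0,0],"twist":[0,0,0],"grip":1},{"translation":[0,0,0],"twist":[0,0,0],"grip":1},{"translation":[0,0,0],"twist":[0,0,0],"grip":1}]' 25
python3 -c "
from h import *
print(GRIP);plan(GRIP,L)"
```

```text
t: 13.35
tool_pos: [0.3854, -0.3085, 0.1905]
orientation: [-2.054, -1.662, -0.721]
force: [0.2, -0.2, -0.2]
opening: 0.0928
[ 0.38928731 -0.26668066  0.1321904 ]
shift mm [-3.1 -5.9 71.6] twist [-0.003  0.033  0.025]
```

```bash
python3 -m pendant '[{"translation":[-3,-3,5],"twist":[0,0.02,0.015],"grip":1},{"translation":[0,-2,10],"twist":[0,0.01,0.01],"grip":1},{"translation":[0,0,15],"twist":[0,0,0],"grip":1},{"translation":[0,0,15],"twist":[0,0,0],"grip":1},{"translation":[0,0,10],"twist":[0,0,0],"grip":1},{"translation":[0,0,8],"twist":[0,0,0],"grip":1},{"translation":[0,0,4],"twist":[0,0,0],"grip":1},{"translation":[0,0,0],"twist":[0,0,0],"grip":1},{"translation":[0,0,0],"twist":[0,0,0],"grip":1},{"translation":[0,0,0],"twist":[0,0,0],"grip":1}]' 25
python3 -c "
from h import *
plan(GRIP,L)"
```

```text
t: 14.35
tool_pos: [0.39, -0.2642, 0.1319]
orientation: [-2.05, -1.612, -0.742]
force: [0.5, 0.5, -0.4]
opening: 0.0931
shift mm [-1.8 -0.1 -1.8] twist [-0.003  0.    -0.003]
```

```bash
python3 -m pendant '[{"translation":[-2,0,-2],"twist":[0,0,0],"grip":-0.3},{"translation":[0,0,0],"twist":[0,0,0],"grip":-0.5},{"translation":[0,0,0],"twist":[0,0,0],"grip":-1},{"translation":[0,0,0],"twist":[0,0,0],"grip":-1},{"translation":[0,0,0],"twist":[0,0,0],"grip":-1},{"translation":[0,0,0],"twist":[0,0,0],"grip":-1},{"translation":[0,0,0],"twist":[0,0,0],"grip":-1},{"translation":[0,0,0],"twist":[0,0,0],"grip":-1},{"translation":[0,0,0],"twist":[0,0,0],"grip":-1},{"translation":[0,0,0],"twist":[0,0,0],"grip":-1}]' 30
python3 -c "
from h import *
plan(GRIP,L);print(robot.read_state()['wrist_torque'])"
```

```text
t: 15.35
tool_pos: [0.3896, -0.2687, 0.1334]
orientation: [-2.052, -1.614, -0.742]
force: [0.7, -0.1, 0.3]
opening: 0.0217
shift mm [ 0.7 -0.8  2.1] twist [-0.001  0.002 -0.003]
[-0.29246795  0.1792959   0.002535  ]
```

```bash
python3 - <<'E'
from h import *
s=robot.read_state(); print(repr(s["tool_pos"]),repr(s["orientation"]))
np.savez("grip0.npz",p=s["tool_pos"],o=s["orientation"])
E
python3 -m pendant '[{"translation":[0,0,-2],"twist":[0,0,0],"grip":-1},{"translation":[0,0,-5],"twist":[0,0,0],"grip":-1},{"translation":[0,0,-8],"twist":[0,0,0],"grip":-1},{"translation":[0,0,-8],"twist":[0,0,0],"grip":-1},{"translation":[5,0,-4],"twist":[0,0,0],"grip":-1},{"translation":[10,0,0],"twist":[0,0,0],"grip":-1},{"translation":[15,0,0],"twist":[0,0,0],"grip":-1},{"translation":[15,0,0],"twist":[0,0,0],"grip":-1},{"translation":[10,0,0],"twist":[0,0,0],"grip":-1},{"translation":[5,0,0],"twist":[0,0,0],"grip":-1}]' 55
python3 - <<'E'
from h import *
o=np.array([.607,.0976,0]); a=np.radians(79.1); h=np.array([np.cos(a),np.sin(a),0])
T=frame(79.1,40); z=T.apply([0,0,1])
# TCP is 19 mm below grasp => stick coordinate 130-19=111 -> foot centre 111 ahead of TCP (plus -0.002 offset)
for X,Z in((-230,.10),(-185,.045),(45,.045)):
    foot=o+h*X/1e3+[0,0,Z]; print(X,(foot-.111*z).round(4)); plan(foot-.111*z,T)
E
```

```text
array([ 0.38962972, -0.26869741,  0.13335823]) array([-2.05208669, -1.61402253, -0.74207416])
t: 16.35
tool_pos: [0.3967, -0.24, 0.1973]
orientation: [-2.054, -1.614, -0.742]
force: [0.0, -1.0, -1.3]
opening: 0.0216
-230 [ 0.55   -0.1983  0.185 ]
shift mm [ 51.3 139.2  58.2] twist [ 0.029  0.003 -0.038]
-185 [ 0.5585 -0.1541  0.13  ]
shift mm [ 50.5 137.2 129.2] twist [ 0.029  0.003 -0.038]
45 [0.602  0.0717 0.13  ]
shift mm [226.9 126.2 276.4] twist [ 0.029  0.003 -0.038]
```

```bash
python3 -m pendant '[{"translation":[10,10,0],"twist":[0.007,0,-0.01],"grip":-1},{"translation":[10,20,0],"twist":[0.007,0,-0.01],"grip":-1},{"translation":[10,25,5],"twist":[0.007,0,-0.01],"grip":-1},{"translation":[10,25,10],"twist":[0.007,0,-0.01],"grip":-1},{"translation":[5,25,10],"twist":[0,0,0],"grip":-1},{"translation":[5,15,10],"twist":[0,0,0],"grip":-1},{"translation":[0,7,8],"twist":[0,0,0],"grip":-1},{"translation":[0,3,4],"twist":[0,0,0],"grip":-1},{"translation":[0,0,0],"twist":[0,0,0],"grip":-1},{"translation":[0,0,0],"twist":[0,0,0],"grip":-1}]' 55
cat >> h.py <<'E'
LO=np.array([.607,.0976,0]); LT=frame(79.1,40)
def foot():
    s=robot.read_state(); r=R.from_rotvec(s["orientation"]); f=s["tool_pos"]+.113*r.apply([0,0,1])
    q=frame(79.1).as_matrix(); d=f-LO
    print("foot loader mm",(np.array([d@q[:,0],-d@q[:,1],d[2]])*1e3).round(1),"lean",np.degrees(np.arcsin(r.as_matrix()[2,0])).round(1),"t",s["t"],"F",np.round(s["force"],1))
def go(X,Z,Y=0):
    q=frame(79.1).as_matrix(); plan(LO+q[:,0]*X/1e3-q[:,1]*Y/1e3+[0,0,Z/1e3]-.113*LT.apply([0,0,1]),LT)
E
python3 - <<'E'
from h import *
foot(); go(-185,45)
p,d,k=shot("side"); q=p[150:330,220:440]; cv2.imwrite("pics/s4.png",cv2.resize(q,None,fx=3,fy=3,interpolation=cv2.INTER_CUBIC)[:,:,::-1])
E
```

```text
t: 17.35
tool_pos: [0.5458, -0.195, 0.1937]
orientation: [-2.002, -1.664, -0.727]
force: [-0.2, 0.8, -1.2]
opening: 0.0217
foot loader mm [-226.5    5.1  107. ] lean 39.9 t 17.35 F [-0.2  0.8 -1.2]
shift mm [-8.2  5.  74.1] twist [-0.003  0.002  0.005]
```

View pics/s4.png

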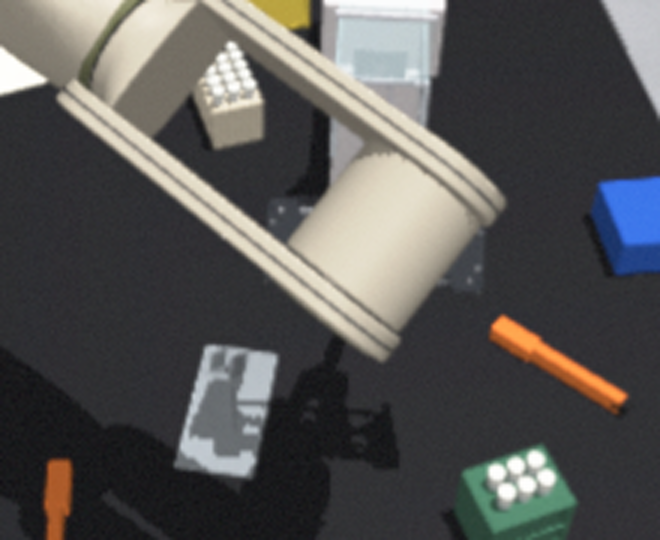

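```bash
python3 -m pendant '[{"translation":[-4,3,5],"twist":[0,0,0.003],"grip":-1},{"translation":[-3,2,15],"twist":[0,0,0.002],"grip":-1},{"translation":[-1,0,15],"twist":[0,0,0],"grip":-1},{"translation":[0,0,15],"twist":[0,0,0],"grip":-1},{"translation":[0,0,10],"twist":[0,0,0],"grip":-1},{"translation":[0,0,8],"twist":[0,0,0],"grip":-1},{"translation":[0,0,4],"twist":[0,0,0],"grip":-1},{"translation":[0,0,0],"twist":[0,0,0],"grip":-1},{"translation":[0,0,0],"twist":[0,0,0],"grip":-1},{"translation":[0,0,0],"twist":[0,0,0],"grip":-1}]' 55
python3 - <<'E'
from h import *
foot(); go(-150,43); go(-100,43)
E
```

```text
t: 18.4
tool_pos: [0.5574, -0.1538, 0.1277]
orientation: [-2.008, -1.655, -0.724]
force: [0.7, -0.2, -1.1]
opening: 0.0215
foot loader mm [-183.8    1.5   40.9] lean 39.9 t 18.4 F [ 0.7 -0.2 -1.1]
shift mm [27.   1.1 20.1] twist [-0.003  0.002 -0.003]
shift mm [65.4  1.1 52.1] twist [-0.003  0.002 -0.003]
```

```bash
python3 -m pendant '[{"translation":[4,1,1],"twist":[0,0,0],"grip":-1},{"translation":[5,0,3],"twist":[0,0,0],"grip":-1},{"translation":[5,0,4],"twist":[0,0,0],"grip":-1},{"translation":[5,0,4],"twist":[0,0,0],"grip":-1},{"translation":[6,0,5],"twist":[0,0,0],"grip":-1},{"translation":[6,0,5],"twist":[0,0,0],"grip":-1},{"translation":[6,0,5],"twist":[0,0,0],"grip":-1},{"translation":[6,0,5],"twist":[0,0,0],"grip":-1},{"translation":[6,0,5],"twist":[0,0,0],"grip":-1},{"translation":[6,0,5],"twist":[0,0,0],"grip":-1}]' 55
python3 - <<'E'
from h import *
foot(); go(-60,43)
print(robot.read_state()["wrist_torque"])
E
```

```text
t: 19.4
tool_pos: [0.5735, -0.0824, 0.1322]
orientation: [-2.012, -1.657, -0.726]
force: [0.2, -1.7, -2.7]
opening: 0.0215
foot loader mm [-110.9   -1.2   45.3] lean 39.7 t 19.4 F [ 0.2 -1.7 -2.7]
shift mm [37.1 -1.3 34.3] twist [ 0.001  0.005 -0.002]
[-0.7995294   0.26194891  0.03710424]
```

```bash
python3 -m pendant '[{"translation":[5,-0.5,5],"twist":[0,0.003,0],"grip":-1},{"translation":[5,-0.5,5],"twist":[0,0.002,0],"grip":-1},{"translation":[5,0,5],"twist":[0,0,0],"grip":-1},{"translation":[5,0,4],"twist":[0,0,0],"grip":-1},{"translation":[5,0,4],"twist":[0,0,0],"grip":-1},{"translation":[5,0,4],"twist":[0,0,0],"grip":-1},{"translation":[5,0,4],"twist":[0,0,0],"grip":-1},{"translation":[5,0,4],"twist":[0,0,0],"grip":-1},{"translation":[5,0,4],"twist":[0,0,0],"grip":-1},{"translation":[5,0,4],"twist":[0,0,0],"grip":-1}]' 55
python3 - <<'E'
from h import *
foot(); go(0,43)
print(robot.read_state()["wrist_torque"],robot.read_state()["opening"])
p,d,k=shot("top"); W=cloud(d,k); cv2.imwrite("pics/t5.png",cv2.resize(p[120:270,200:400],None,fx=4,fy=4,interpolation=cv2.INTER_CUBIC)[:,:,::-1])
E
```

```text
t: 20.4
tool_pos: [0.5858, -0.0113, 0.1309]
orientation: [-2.008, -1.654, -0.729]
force: [-0.3, -1.4, -1.6]
opening: 0.0218
foot loader mm [-38.3   0.3  44.3] lean 40.0 t 20.4 F [-0.3 -1.4 -1.6]
shift mm [28.5  0.2 25.7] twist [-0.    -0.    -0.002]
[-0.80396839  0.24331292 -0.01997134] 0.021797857233077464
```

View pics/t5.png

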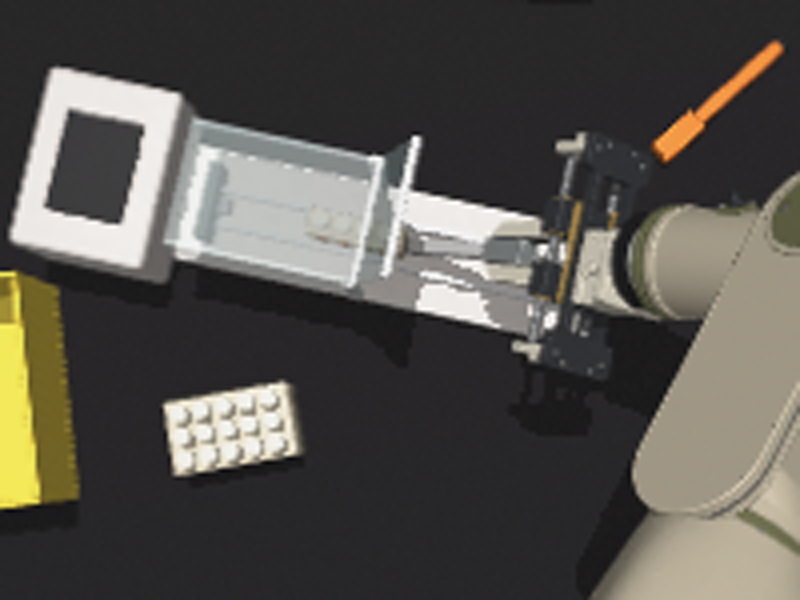

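The carrier is under the cover, with its front cap at about (315,218), straight in the guide. The stick follows behind it and the gripper is clear of the guard.

```bash
python3 -m pendant '[{"translation":[4.5,0,4],"twist":[0,0,0],"grip":-1},{"translation":[4.5,0,4],"twist":[0,0,0],"grip":-1},{"translation":[4.5,0,4],"twist":[0,0,0],"grip":-1},{"translation":[4.5,0,4],"twist":[0,0,0],"grip":-1},{"translation":[4.5,0,4],"twist":[0,0,0],"grip":-1},{"translation":[4.5,0,4],"twist":[0,0,0],"grip":-1},{"translation":[4.5,0,4],"twist":[0,0,0],"grip":-1},{"translation":[3.5,0,3],"twist":[0,0,0],"grip":-1},{"translation":[3,0,2.5],"twist":[0,0,0],"grip":-1},{"translation":[2,0,2],"twist":[0,0,0],"grip":-1}]' 55
python3 - <<'E'
from h import *
foot(); go(35,44); print(robot.read_state()["wrist_torque"],robot.read_state()["opening"])
E
```

```text
t: 21.45
tool_pos: [0.5974, 0.0465, 0.1303]
orientation: [-2.007, -1.655, -0.731]
force: [0.1, -2.0, -0.0]
opening: 0.0219
foot loader mm [20.7 -0.3 43.8] lean 40.0 t 21.45 F [ 0.1 -2.  -0. ]
shift mm [11.2 -0.2  9. ] twist [ 0.001 -0.001 -0.001]
[-0.72933605  0.1976997  -0.03188569] 0.021909831246497813
```

```bash
python3 -m pendant '[{"translation":[2,0,1.6],"twist":[0,0,0],"grip":-1},{"translation":[2,0,1.6],"twist":[0,0,0],"grip":-1},{"translation":[2,0,1.6],"twist":[0,0,0],"grip":-1},{"translation":[2,0,1.6],"twist":[0,0,0],"grip":-1},{"translation":[1.5,0,1.3],"twist":[0,0,0],"grip":-1},{"translation":[1.5,0,1.3],"twist":[0,0,0],"grip":-1},{"translation":[1.5,0,1.3],"twist":[0,0,0],"grip":-1},{"translation":[1.5,0,1.3],"twist":[0,0,0],"grip":-1},{"translation":[0,0,0],"twist":[0,0,0],"grip":-1},{"translation":[0,0,0],"twist":[0,0,0],"grip":-1}]' 55
python3 - <<'E'
from h import *
foot(); go(45,44); print(robot.read_state()["wrist_torque"],robot.read_state()["opening"])
E
```

```text
t: 22.45
tool_pos: [0.6013, 0.0652, 0.1303]
orientation: [-2.008, -1.655, -0.731]
force: [0.6, -2.6, 0.4]
opening: 0.0221
foot loader mm [39.7 -0.6 43.7] lean 40.0 t 22.45 F [ 0.6 -2.6  0.4]
shift mm [ 4.2 -0.5  3.2] twist [ 0.001  0.    -0.001]
[-0.9213497   0.26783976  0.00764748] 0.022071860540148522
```

```bash
python3 -m pendant '[{"translation":[0.8,0,0.7],"twist":[0,0,0],"grip":-1},{"translation":[0.8,0,0.7],"twist":[0,0,0],"grip":-1},{"translation":[0.8,0,0.7],"twist":[0,0,0],"grip":-1},{"translation":[0.8,0,0.7],"twist":[0,0,0],"grip":-1},{"translation":[0.8,0,0.7],"twist":[0,0,0],"grip":-1},{"translation":[0.8,0,0.7],"twist":[0,0,0],"grip":-1},{"translation":[0,0,0],"twist":[0,0,0],"grip":-1},{"translation":[0,0,0],"twist":[0,0,0],"grip":-1},{"translation":[0,0,0],"twist":[0,0,0],"grip":-1},{"translation":[0,0,0],"twist":[0,0,0],"grip":-1}]' 55
python3 - <<'E'
from h import *
foot(); go(45,44); print(robot.read_state()["wrist_torque"],robot.read_state()["opening"])
E
```

```text
t: 23.45
tool_pos: [0.6023, 0.0705, 0.1304]
orientation: [-2.01, -1.656, -0.729]
force: [-1.2, -2.9, 1.7]
opening: 0.0217
foot loader mm [45.  -0.7 43.7] lean 39.9 t 23.45 F [-1.2 -2.9  1.7]
shift mm [-0.  -0.5 -0.2] twist [ 0.001  0.002 -0.002]
[-1.01231935  0.44866619  0.12601878] 0.021744680289924597
```

```bash
python3 -m pendant '[{"translation":[0.8,0,0.7],"twist":[0,0,0],"grip":-1},{"translation":[0.8,0,0.7],"twist":[0,0,0],"grip":-1},{"translation":[0.8,0,0.7],"twist":[0,0,0],"grip":-1},{"translation":[0,0,0],"twist":[0,0,0],"grip":-1},{"translation":[0,0,0],"twist":[0,0,0],"grip":-1},{"translation":[0,0,0],"twist":[0,0,0],"grip":-1},{"translation":[0,0,0],"twist":[0,0,0],"grip":-1},{"translation":[0,0,0],"twist":[0,0,0],"grip":-1},{"translation":[0,0,0],"twist":[0,0,0],"grip":-1},{"translation":[0,0,0],"twist":[0,0,0],"grip":-1}]' 55
python3 - <<'E'
from h import *
foot(); print(robot.read_state()["wrist_torque"],robot.read_state()["opening"])
E
```

```text
t: 24.45
tool_pos: [0.6029, 0.0731, 0.1304]
orientation: [-2.01, -1.656, -0.728]
force: [-1.6, -3.6, 0.7]
opening: 0.0217
foot loader mm [47.6 -0.7 43.6] lean 39.8 t 24.45 F [-1.6 -3.6  0.7]
[-1.00440088  0.45548688  0.13445221] 0.02170144138992378
```

```bash
python3 -m pendant '[{"translation":[0.8,0,0.7],"twist":[0,0,0],"grip":-1},{"translation":[0.8,0,0.7],"twist":[0,0,0],"grip":-1},{"translation":[0.4,0,0.3],"twist":[0,0,0],"grip":-1},{"translation":[0,0,0],"twist":[0,0,0],"grip":-1},{"translation":[0,0,0],"twist":[0,0,0],"grip":-1},{"translation":[0,0,0],"twist":[0,0,0],"grip":-1},{"translation":[0,0,0],"twist":[0,0,0],"grip":-1},{"translation":[0,0,0],"twist":[0,0,0],"grip":-1},{"translation":[0,0,0],"twist":[0,0,0],"grip":-1},{"translation":[0,0,0],"twist":[0,0,0],"grip":-1}]' 55
python3 - <<'E'
from h import *
foot(); print(robot.read_state()["wrist_torque"],robot.read_state()["opening"])
E
```

```text
t: 25.45
tool_pos: [0.6032, 0.0745, 0.1303]
orientation: [-2.012, -1.657, -0.727]
force: [-1.8, -5.1, 1.3]
opening: 0.022
foot loader mm [48.8 -0.8 43.4] lean 39.7 t 25.45 F [-1.8 -5.1  1.3]
[-1.04481701  0.48773458  0.17688987] 0.02195949491078208
```

```bash
python3 -m pendant '[{"translation":[0.8,0,0.7],"twist":[0,0,0],"grip":-1},{"translation":[0.8,0,0.7],"twist":[0,0,0],"grip":-1},{"translation":[0.4,0,0.3],"twist":[0,0,0],"grip":-1},{"translation":[0,0,0],"twist":[0,0,0],"grip":-1},{"translation":[0,0,0],"twist":[0,0,0],"grip":-1},{"translation":[0,0,0],"twist":[0,0,0],"grip":-1},{"translation":[0,0,0],"twist":[0,0,0],"grip":-1},{"translation":[0,0,0],"twist":[0,0,0],"grip":-1},{"translation":[0,0,0],"twist":[0,0,0],"grip":-1},{"translation":[0,0,0],"twist":[0,0,0],"grip":-1}]' 55
python3 - <<'E'
from h import *
foot(); print(robot.read_state()["wrist_torque"],robot.read_state()["opening"])
E
```

```text
t: 26.45
tool_pos: [0.6034, 0.0747, 0.1303]
orientation: [-2.015, -1.66, -0.724]
force: [-1.0, -4.3, 0.5]
opening: 0.0214
foot loader mm [48.8 -1.  43.1] lean 39.5 t 26.45 F [-1.  -4.3  0.5]
[-1.13285496  0.51975232  0.19753694] 0.02143092284622537
```

The foot stalled at x≈48.8 and the hard stop is predicted at 48.5, with about 5 N on it. I back off and check the hold.

```bash
python3 -m pendant '[{"translation":[-1.5,0,-1.3],"twist":[0,0,0],"grip":-1},{"translation":[-3,0,-2.5],"twist":[0,0,0],"grip":-1},{"translation":[-6,0,-5],"twist":[0,0,0],"grip":-1},{"translation":[-10,0,-8],"twist":[0,0,0],"grip":-1},{"translation":[-12,0,-10],"twist":[0,0,0],"grip":-1},{"translation":[-12,0,-10],"twist":[0,0,0],"grip":-1},{"translation":[-8,0,-7],"twist":[0,0,0],"grip":-1},{"translation":[-4,0,-3],"twist":[0,0,0],"grip":-1},{"translation":[0,0,0],"twist":[0,0,0],"grip":-1},{"translation":[0,0,0],"twist":[0,0,0],"grip":-1}]' 55
python3 - <<'E'
from h import *
foot()
p,d,k=shot("top"); pw,_,_=shot("wrist")
a=cv2.resize(p[135:205,230:340],(800,509),interpolation=cv2.INTER_CUBIC); cv2.imwrite("pics/t6.png",a[:,:,::-1]); cv2.imwrite("pics/w6.png",pw[:,:,::-1])
q=frame(79.1).as_matrix()
hs=cv2.cvtColor(p,cv2.COLOR_RGB2HSV).astype(int)
n=k[2]
# project predicted points: caps span, block rear top edge at x=55
def proj(X,Y,Z):
    W=LO+np.array([.0,0,0])+q[:,0]*X/1e3-q[:,1]*Y/1e3+[0,0,Z/1e3]; c=(W-n[:3,3])@n[:3,:3]; c=c*[1,-1,-1]
    return cv2.projectPoints(c.reshape(1,3),np.zeros(3),np.zeros(3),k[0],k[1])[0].ravel()
for P in((-200,0,20),(55,0,70),(145,0,70),(55,0,26),(45,0,70)):
    u=proj(*P); print(P,u.round(1),"crop",((u-[230,135])*800/110).round())
E
```

```text
t: 27.45
tool_pos: [0.5879, -0.0036, 0.1299]
orientation: [-2.014, -1.656, -0.726]
force: [0.5, -0.4, -1.2]
opening: 0.0219
foot loader mm [-30.8  -0.6  42.9] lean 39.7 t 27.45 F [ 0.5 -0.4 -1.2]
(-200, 0, 20) [346.6 190.7] crop [848. 405.]
(55, 0, 70) [278.3 174.1] crop [351. 284.]
(145, 0, 70) [253.9 168.8] crop [173. 246.]
(55, 0, 26) [279.4 175.9] crop [359. 297.]
(45, 0, 70) [281.  174.7] crop [371. 289.]
```

View pics/t6.png

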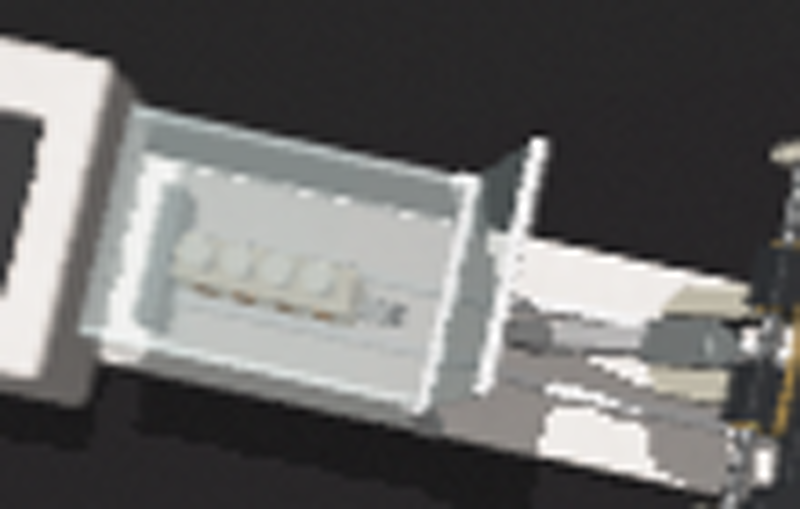

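View pics/w6.png

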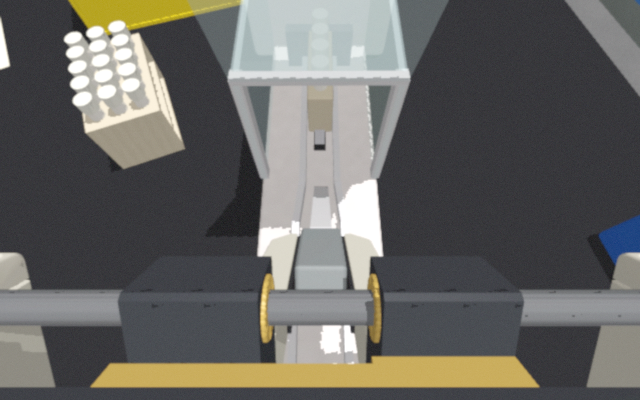

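```bash
python3 - <<'E'
from h import *
p,d,k=shot("wrist"); W=cloud(d,k); q=frame(79.1).as_matrix(); D=W-LO
X=D@q[:,0]*1e3; Y=-D@q[:,1]*1e3; Z=W[...,2]*1e3
for v in range(100,166,3): print(v,[(int(p[v,u].mean()),round(float(X[v,u])),round(float(Y[v,u])),round(float(Z[v,u]),1)) for u in(313,319,325)])
cv2.imwrite("pics/w7.png",cv2.resize(p[75:175,260:380],None,fx=6,fy=6,interpolation=cv2.INTER_CUBIC)[:,:,::-1])
E
```

```text
100 [(148, 57, 6, 68.6), (150, 56, 0, 69.6), (149, 56, -5, 69.1)]
103 [(145, 56, 6, 65.2), (146, 56, 0, 65.3), (146, 56, -5, 65.3)]
106 [(145, 57, 6, 60.1), (147, 57, 0, 59.9), (145, 56, -5, 61.9)]
109 [(147, 57, 6, 56.1), (148, 57, 0, 56.0), (145, 56, -5, 56.9)]
112 [(144, 58, 6, 51.2), (148, 57, 0, 51.8), (146, 57, -5, 51.5)]
115 [(146, 57, 6, 47.6), (145, 56, 0, 48.8), (145, 57, -5, 47.9)]
118 [(148, 57, 6, 43.3), (147, 57, 0, 42.8), (147, 57, -6, 43.1)]
121 [(146, 57, 6, 39.4), (146, 56, 0, 39.8), (145, 57, -6, 39.0)]
124 [(146, 56, 6, 35.5), (145, 57, 0, 33.6), (146, 57, -6, 34.0)]
127 [(145, 56, 6, 30.1), (148, 58, 0, 28.7), (146, 57, -6, 29.6)]
130 [(148, 57, 7, 24.1), (158, 55, 0, 27.0), (147, 57, -6, 24.0)]
133 [(169, 56, 7, 20.8), (161, 53, 0, 24.6), (135, 56, -6, 21.2)]
136 [(168, 52, 7, 20.9), (163, 50, 0, 24.0), (135, 53, -6, 20.2)]
139 [(167, 49, 7, 20.3), (163, 47, 0, 23.0), (138, 48, -6, 21.0)]
142 [(167, 45, 7, 20.6), (165, 43, 0, 23.4), (140, 44, -6, 21.9)]
145 [(166, 41, 7, 20.8), (64, 42, 0, 19.7), (118, 41, -6, 21.2)]
148 [(167, 38, 6, 20.1), (36, 37, 0, 20.9), (115, 38, -6, 20.0)]
151 [(181, 34, 6, 20.5), (172, 34, 0, 20.2), (175, 33, -6, 21.7)]
154 [(184, 30, 6, 21.2), (185, 31, 0, 20.2), (184, 31, -6, 20.4)]
157 [(183, 27, 6, 19.9), (183, 27, 0, 20.9), (183, 27, -6, 20.9)]
160 [(182, 23, 6, 21.8), (182, 23, 0, 20.8), (182, 24, -5, 20.4)]
163 [(183, 20, 6, 20.0), (181, 20, 0, 20.9), (182, 20, -5, 20.8)]
```

View pics/w7.png

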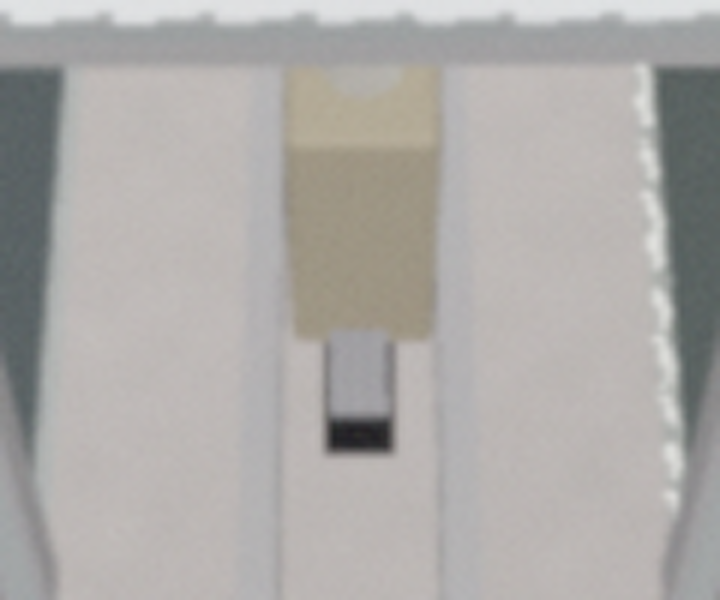

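The catch ramp rises to z≈27 at x=55, directly in front of the carrier's rear face at x≈56, so it is up and holding. Now I return the stick.

```bash
python3 -m pendant '[{"translation":[0,0,-10],"twist":[0,0,0],"grip":-1},{"translation":[0,0,-20],"twist":[0,0,0],"grip":-1},{"translation":[0,0,-30],"twist":[0,0,0],"grip":-1},{"translation":[0,0,-35],"twist":[0,0,0],"grip":-1},{"translation":[0,0,-35],"twist":[0,0,0],"grip":-1},{"translation":[0,0,-25],"twist":[0,0,0],"grip":-1},{"translation":[-10,0,-10],"twist":[0,0,0],"grip":-1},{"translation":[-15,-10,0],"twist":[0,0,0],"grip":-1},{"translation":[-15,-20,0],"twist":[0,0,0],"grip":-1},{"translation":[-15,-20,0],"twist":[0,0,0],"grip":-1}]' 55
python3 - <<'E'
from h import *
foot(); g=np.load("grip0.npz"); r=R.from_rotvec(g["o"]); plan(g["p"]+r.apply([.055,0,-.05]),r)
p,d,k=shot("wrist"); W=cloud(d,k); s=robot.read_state(); rt=R.from_rotvec(s["orientation"])
T=rt.inv().apply((W-s["tool_pos"]).reshape(-1,3)).reshape(W.shape)*1e3
m=(abs(T[...,0])<40)&(abs(T[...,1])<25)&(T[...,2]>-30)&(T[...,2]<135)
for z in range(-20,135,15):
    t=T[m&(abs(T[...,2]-z)<6)]; print(z,len(t),np.percentile(t,[10,50,90],axis=0).round(1)[:,:2].T.tolist() if len(t) else'')
E
```

```text
t: 28.6
tool_pos: [0.5091, -0.1419, 0.2289]
orientation: [-2.007, -1.669, -0.722]
force: [-0.1, -0.6, -1.3]
opening: 0.022
foot loader mm [-181.8   51.1  141.7] lean 39.5 t 28.6 F [-0.1 -0.6 -1.3]
shift mm [-119.1  -93.6  -70. ] twist [-0.03   0.007  0.044]
-20 973 [[12.5, 13.1, 13.4], [-17.2, 1.6, 20.2]]
-5 622 [[12.5, 13.1, 13.5], [-13.2, 3.1, 19.0]]
10 191 [[12.9, 13.2, 13.5], [-2.4, 3.7, 9.4]]
25 118 [[13.1, 13.3, 13.6], [-1.3, 3.1, 8.1]]
40 91 [[13.1, 13.3, 13.5], [-0.8, 3.8, 8.3]]
55 77 [[13.1, 13.3, 13.6], [-1.0, 3.8, 8.6]]
70 63 [[13.2, 13.4, 13.6], [-1.1, 3.2, 8.2]]
85 58 [[13.2, 13.3, 13.6], [-0.7, 4.0, 8.6]]
100 47 [[13.2, 13.4, 13.6], [-0.8, 4.1, 8.9]]
115 15 [[13.2, 13.4, 13.7], [-0.6, 4.1, 8.0]]
130 0
```

```bash
python3 -m pendant '[{"translation":[-10,-10,-5],"twist":[-0.005,0.001,0.008],"grip":-1},{"translation":[-15,-15,-10],"twist":[-0.005,0.001,0.008],"grip":-1},{"translation":[-20,-15,-10],"twist":[-0.005,0.001,0.008],"grip":-1},{"translation":[-20,-15,-15],"twist":[-0.005,0.001,0.008],"grip":-1},{"translation":[-20,-15,-10],"twist":[-0.005,0.001,0.008],"grip":-1},{"translation":[-15,-10,-10],"twist":[-0.005,0.001,0.004],"grip":-1},{"translation":[-10,-6,-5],"twist":[0,0,0],"grip":-1},{"translation":[-4,-3,-2],"twist":[0,0,0],"grip":-1},{"translation":[0,0,0],"twist":[0,0,0],"grip":-1},{"translation":[0,0,0],"twist":[0,0,0],"grip":-1}]' 55
cat >> h.py <<'E'
def rest():
    g=np.load("grip0.npz"); r=R.from_rotvec(g["o"]); s=robot.read_state(); plan(g["p"],r); print("t",s["t"],"F tool",r.inv().apply(s["force"]).round(1))
E
python3 -c "
from h import *
rest()"
```

```text
t: 29.65
tool_pos: [0.3846, -0.2522, 0.1982]
orientation: [-2.047, -1.603, -0.737]
force: [-0.4, -0.1, -0.6]
opening: 0.0219
shift mm [-53.1   9.6  39.9] twist [-0.008 -0.006 -0.007]
t 29.65 F tool [-0.6 -0.3  0.4]
```

```bash
python3 -m pendant '[{"translation":[0,5,0],"twist":[-0.004,-0.003,-0.003],"grip":-1},{"translation":[0,4,0],"twist":[-0.003,-0.003,-0.003],"grip":-1},{"translation":[0,0,0],"twist":[0,0,0],"grip":-1},{"translation":[0,0,0],"twist":[0,0,0],"grip":-1},{"translation":[0,0,0],"twist":[0,0,0],"grip":-1},{"translation":[0,0,0],"twist":[0,0,0],"grip":-1},{"translation":[0,0,0],"twist":[0,0,0],"grip":-1},{"translation":[0,0,0],"twist":[0,0,0],"grip":-1},{"translation":[0,0,0],"twist":[0,0,0],"grip":-1},{"translation":[0,0,0],"twist":[0,0,0],"grip":-1}]' 55
python3 - <<'E'
from h import *
rest()
p,d,k=shot("wrist","w8.png"); W=cloud(d,k); s=robot.read_state(); rt=R.from_rotvec(s["orientation"])
T=rt.inv().apply((W-s["tool_pos"]).reshape(-1,3)).reshape(W.shape)*1e3
for z in range(20,150,12):
    t=T[(abs(T[...,2]-z)<6)&(abs(T[...,1])<25)&(T[...,0]>-80)&(T[...,0]<30)]
    a=t[t[:,0]>5]; b=t[(t[:,0]<-15)&(t[:,0]>-62)]
    f=lambda a: (len(a),np.percentile(a,[3,50,97],axis=0).round(1)[:,:2].T.tolist()) if len(a)>4 else 0
    print(z,"stick",f(a),"rest",f(b))
z8=T[200:330,270:370]
np.save("T8.npy",T)
E
```

```text
t: 30.65
tool_pos: [0.396, -0.2526, 0.1988]
orientation: [-2.049, -1.618, -0.74]
force: [-0.0, -0.3, -1.4]
opening: 0.0218
shift mm [-55.   -2.3  39.3] twist [-0.002  0.001  0.003]
t 30.65 F tool [-1.1  0.1  0.9]
20 stick (130, [[10.5, 10.8, 11.2], [-5.1, 0.6, 5.9]]) rest 0
32 stick (112, [[10.5, 10.9, 11.2], [-5.0, 0.7, 6.3]]) rest 0
44 stick (91, [[10.6, 10.9, 11.3], [-5.2, 0.0, 5.8]]) rest 0
56 stick (76, [[10.6, 10.9, 11.2], [-4.9, 0.7, 6.1]]) rest 0
68 stick (69, [[10.7, 11.0, 11.3], [-5.0, 0.0, 5.9]]) rest 0
80 stick (62, [[10.7, 11.0, 11.3], [-5.3, 0.8, 6.1]]) rest 0
92 stick (52, [[10.7, 11.0, 11.3], [-4.4, 0.8, 6.3]]) rest 0
104 stick (46, [[10.7, 11.0, 11.3], [-5.0, 0.4, 5.8]]) rest 0
116 stick (15, [[10.8, 11.0, 11.2], [-4.8, 0.8, 5.6]]) rest 0
128 stick 0 rest 0
140 stick 0 rest 0
```

```bash
python3 - <<'E'
from h import *
T=np.load("T8.npy")
m=(abs(T[...,1])<45)&(T[...,2]>50)&(T[...,0]>-90)&(T[...,0]<5)
v,u=np.where(m); print(m.sum(), (u.min(),u.max(),v.min(),v.max()) if m.any() else '')
for z in range(60,260,10):
    t=T[m&(abs(T[...,2]-z)<5)]; 
    if len(t)>3: print(z,len(t),"x",np.percentile(t[:,0],[2,50,98]).round(1),"y",np.percentile(t[:,1],[2,50,98]).round(1))
E
```

```text
3870 (np.int64(282), np.int64(358), np.int64(167), np.int64(235))
200 287 x [-65.1 -58.9 -54.2] y [-42.5  17.4  43.2]
210 390 x [-62.  -52.7 -49.5] y [-44.1 -14.3  43.8]
220 622 x [-51.2 -45.1 -39.1] y [-43.6  13.   43.6]
230 650 x [-39.5 -33.3 -26.7] y [-43.4 -10.   43.8]
240 672 x [-28.  -21.3 -14.7] y [-43.5  -0.8  43.4]
250 764 x [-15.2  -9.3  -2.6] y [-43.3  -0.2  43. ]
```

View pics/w8.png

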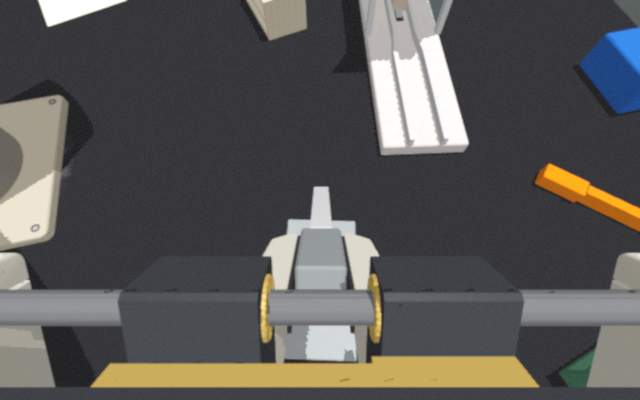

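```bash
python3 - <<'E'
from h import *
r=R.from_rotvec(np.load("grip0.npz")["o"])
def plate(p,d,k):
    W=cloud(d,k); C=r.inv().apply(W.reshape(-1,3)).reshape(W.shape)*1e3
    g=p.astype(int).min(2); u=np.arange(640)[None,:]+np.zeros((400,1))
    m=(W[...,2]<.03)&(g>90)&(u>270)&(u<375)&(np.arange(400)[:,None]>190)&(np.arange(400)[:,None]<236)
    yf=W@np.array([np.cos(np.radians(76.5)),np.sin(np.radians(76.5)),0])
    f=yf[m].max(); out=[]
    for off in(.006,.012,.018,.024):
        s=m&(abs(yf-f+off)<.004); y=C[...,1][s]
        out.append((len(y),y.min().round(1),y.max().round(1))) if len(y) else 0
    hm=(W[...,2]>.1)&(abs(u-320)<30)&(abs(C[...,1]-440)<9)
    return out,C
z=np.load("w3.npz"); o,C=plate(z["p"],z["d"],(z["a"],z["b"],z["c"])); print(o)
v=np.arange(400)[:,None]; u=np.arange(640)[None,:]
m=(C[...,2]>-206+0)&(C[...,2]<-190); 
p,d,k=shot("wrist"); s=robot.read_state(); o,C=plate(p,d,k); print(o)
t=r.inv().apply(s["tool_pos"])*1e3; T=C-t
m=(T[...,2]>20)&(T[...,2]<115)&(abs(T[...,1])<9)&(T[...,0]>5)&(T[...,0]<20); print("stick y",np.percentile(C[...,1][m],[2,98]),"tcp",t)
z3=cloud(z["d"],(z["a"],z["b"],z["c"])); C3=r.inv().apply(z3.reshape(-1,3)).reshape(z3.shape)*1e3
m=(z3[...,2]>.1)&(abs(u-318)<14)&(v>190)&(v<285)
for lo in range(-260,-160,12):
    q=C3[m&(abs(C3[...,2]-lo)<6)]
    if len(q)>9: print(lo,np.percentile(q[:,1],[2,98]).round(1),np.percentile(q[:,0],98).round(1))
rest()
E
```

```text
[(230, np.float64(403.5), np.float64(485.9)), (262, np.float64(403.8), np.float64(486.0)), (200, np.float64(403.0), np.float64(484.1)), (198, np.float64(403.0), np.float64(484.0))]
[(13, np.float64(433.0), np.float64(454.1)), (12, np.float64(433.1), np.float64(455.3)), (12, np.float64(432.0), np.float64(455.2)), (12, np.float64(432.0), np.float64(455.2))]
stick y [438.17647967 449.65882891] tcp [  11.159853    443.59654403 -251.3823408 ]
-248 [431.8 450.2] -33.0
-236 [431.2 450.5] -32.6
-224 [430.9 450.7] -32.7
-212 [430.5 451.1] -32.6
-200 [435.  449.7] -32.8
-188 [429.7 453.9] -32.7
-176 [429.5 453.8] -32.7
-164 [429.3 453. ] -32.7
shift mm [-55.   -2.3  39.3] twist [-0.002  0.001  0.003]
t 30.75 F tool [-0.3 -0.2  1.1]
```

The stick and trough offsets from the wrist camera agree with the robot's pose record: -55, -2.3 and 39 mm. I insert it now.

```bash
python3 -m pendant '[{"translation":[0,-2.3,0],"twist":[-0.002,0.001,0.003],"grip":-1},{"translation":[-10,0,0],"twist":[0,0,0],"grip":-1},{"translation":[-10,0,0],"twist":[0,0,0],"grip":-1},{"translation":[-6,0,0],"twist":[0,0,0],"grip":-1},{"translation":[-3,0,0],"twist":[0,0,0],"grip":-1},{"translation":[0,0,0],"twist":[0,0,0],"grip":-1},{"translation":[0,0,0],"twist":[0,0,0],"grip":-1},{"translation":[0,0,0],"twist":[0,0,0],"grip":-1},{"translation":[0,0,0],"twist":[0,0,0],"grip":-1},{"translation":[0,0,0],"twist":[0,0,0],"grip":-1}]' 55
python3 -c "
from h import *
rest()"
```

```text
t: 31.75
tool_pos: [0.3875, -0.2757, 0.178]
orientation: [-2.052, -1.613, -0.742]
force: [0.3, -0.5, -1.9]
opening: 0.0218
shift mm [-23.    0.5  38.9] twist [-0.    -0.    -0.001]
t 31.75 F tool [-1.5  0.4  1.2]
```

```bash
python3 -m pendant '[{"translation":[-6,0.5,0],"twist":[0,0,0],"grip":-1},{"translation":[-6,0,0],"twist":[0,0,0],"grip":-1},{"translation":[-5,0,0],"twist":[0,0,0],"grip":-1},{"translation":[-3,0,0],"twist":[0,0,0],"grip":-1},{"translation":[-1.5,0,0],"twist":[0,0,0],"grip":-1},{"translation":[0,0,0],"twist":[0,0,0],"grip":-1},{"translation":[0,0,0],"twist":[0,0,0],"grip":-1},{"translation":[0,0,0],"twist":[0,0,0],"grip":-1},{"translation":[0,0,0],"twist":[0,0,0],"grip":-1},{"translation":[0,0,0],"twist":[0,0,0],"grip":-1}]' 55
python3 -c "
from h import *
rest()"
```

```text
t: 32.75
tool_pos: [0.384, -0.2932, 0.1633]
orientation: [-2.052, -1.613, -0.742]
force: [0.2, 0.8, -0.6]
opening: 0.0218
shift mm [ 0.1 -0.2 39.1] twist [-0. -0. -0.]
t 32.75 F tool [0.3 0.  1. ]
```

No contact on the walls. I slide it down to the ledge.

```bash
python3 -m pendant '[{"translation":[0,0,5],"twist":[0,0,0],"grip":-1},{"translation":[0,0,8],"twist":[0,0,0],"grip":-1},{"translation":[0,0,8],"twist":[0,0,0],"grip":-1},{"translation":[0,0,7],"twist":[0,0,0],"grip":-1},{"translation":[0,0,4],"twist":[0,0,0],"grip":-1},{"translation":[0,0,2],"twist":[0,0,0],"grip":-1},{"translation":[0,0,0],"twist":[0,0,0],"grip":-1},{"translation":[0,0,0],"twist":[0,0,0],"grip":-1},{"translation":[0,0,0],"twist":[0,0,0],"grip":-1},{"translation":[0,0,0],"twist":[0,0,0],"grip":-1}]' 55
python3 -c "
from h import *
rest()"
```

```text
t: 33.75
tool_pos: [0.3893, -0.2696, 0.1345]
orientation: [-2.051, -1.614, -0.741]
force: [-0.3, -0.3, -1.3]
opening: 0.0215
shift mm [-0.   0.1  1.5] twist [-0.001 -0.    -0.   ]
t 33.75 F tool [-1.1 -0.2  0.8]
```

```bash
python3 -m pendant '[{"translation":[0,0,1.2],"twist":[0,0,0],"grip":-1},{"translation":[0,0,0],"twist":[0,0,0],"grip":-1},{"translation":[0,0,0],"twist":[0,0,0],"grip":-0.3},{"translation":[0,0,0],"twist":[0,0,0],"grip":0.2},{"translation":[0,0,0],"twist":[0,0,0],"grip":0.6},{"translation":[0,0,0],"twist":[0,0,0],"grip":1},{"translation":[0,0,0],"twist":[0,0,0],"grip":1},{"translation":[0,0,0],"twist":[0,0,0],"grip":1},{"translation":[0,0,0],"twist":[0,0,0],"grip":1},{"translation":[0,0,0],"twist":[0,0,0],"grip":1}]' 25
python3 -c "
from h import *
rest()"
```

```text
t: 34.75
tool_pos: [0.3899, -0.2695, 0.1345]
orientation: [-2.052, -1.615, -0.742]
force: [0.2, 0.4, 0.9]
opening: 0.0811
shift mm [-0.2 -0.5  1.3] twist [0.001 0.    0.   ]
t 34.75 F tool [ 0.9  0.  -0.4]
```

```bash
python3 -m pendant '[{"translation":[0,0,-5],"twist":[0,0,0],"grip":1},{"translation":[0,0,-15],"twist":[0,0,0],"grip":1},{"translation":[0,0,-20],"twist":[0,0,0],"grip":1},{"translation":[0,0,-30],"twist":[0,0,0],"grip":1},{"translation":[10,0,-30],"twist":[0,0,0],"grip":1},{"translation":[15,0,-10],"twist":[0,0,0],"grip":1},{"translation":[15,0,0],"twist":[0,0,0],"grip":1},{"translation":[5,0,0],"twist":[0,0,0],"grip":1},{"translation":[0,0,0],"twist":[0,0,0],"grip":1},{"translation":[0,0,0],"twist":[0,0,0],"grip":1}]' 25
python3 - <<'E'
from h import *
p,d,k=shot("wrist"); W=cloud(d,k); np.savez("w9.npz",p=p,d=d,a=k[0],b=k[1],c=k[2]); h=frame(77,40); C=h.inv().apply(W.reshape(-1,3)).reshape(W.shape)
m=(abs(C[...,1]-.44)<.016)&(W[...,2]>.1)&(W[...,2]<.19)&(C[...,0]>-.07)&(C[...,0]<-.02)
T=C[m]; print(len(T))
if len(T):
  for lo in np.arange(T[:,2].min(),T[:,2].max(),.01):
    s=T[(T[:,2]>=lo)&(T[:,2]<lo+.01)]
    if len(s)>5: print(lo.round(3),len(s),"x",np.percentile(s[:,0],[50,95]).round(4),"y",np.percentile(s[:,1],[2,98]).round(4))
p,d,k=shot("side"); k0=np.load("side1.npz"); p0=k0["p"]
df=np.abs(p.astype(int)-p0).max(2)
for n,(u0,u1,v0,v1) in dict(wide=(280,310,160,200),bin=(265,326,112,165),green=(370,415,295,340)).items(): print(n,np.median(df[v0:v1,u0:u1]),(df[v0:v1,u0:u1]>40).mean().round(3))
print(robot.read_state()["t"])
E
```

```text
t: 35.75
tool_pos: [0.3807, -0.3053, 0.2549]
orientation: [-2.052, -1.615, -0.741]
force: [-0.2, 0.4, -0.0]
opening: 0.0932
1439
-0.256 703 x [-0.0444 -0.0368] y [0.4299 0.4507]
-0.246 126 x [-0.037  -0.0365] y [0.4305 0.451 ]
-0.236 112 x [-0.0369 -0.0365] y [0.4302 0.4514]
-0.226 110 x [-0.0369 -0.0365] y [0.4307 0.4511]
-0.216 81 x [-0.037  -0.0365] y [0.4305 0.4515]
-0.206 49 x [-0.037  -0.0365] y [0.4358 0.4463]
-0.196 58 x [-0.0371 -0.0367] y [0.4266 0.4465]
-0.186 113 x [-0.0415 -0.0367] y [0.4275 0.4526]
-0.176 67 x [-0.0373 -0.0367] y [0.4282 0.4531]
-0.166 20 x [-0.0369 -0.0366] y [0.4329 0.4467]
wide 2.0 0.0
bin 2.0 0.0
green 2.0 0.0
35.85
```

```bash
python3 - <<'E'
from h import *
p,d,k=shot("top"); a=cv2.imread("pics/t6.png")[:,:,::-1]; b=cv2.resize(p[135:205,230:340],(800,509),interpolation=cv2.INTER_CUBIC)
print("carrier area change",np.abs(a.astype(int)-b)[220:340,160:420].max(2).mean())
s=robot.read_state(); print(s["t"],np.round(s["force"],1)); robot.close_job()
E
```

```text
carrier area change 0.7045192307692307
35.9 [ 0.   0.4 -0.3]
the job is handed in; nothing more can be done
```

The carrier is fed and held by the catch, the stick is back in its rest, and I handed the job in at 35.9 s of the 72 s allowed.

**What I did:** I stood the carrier in the infeed and released it. I then took the stick with the gripper leaning 40° and pushed the carrier slowly under the guard. The foot stalled at about x = 48.8 mm (hard stop predicted at 48.5), with readings of up to about 5 N.

**Last checks:**
- **Catch:** the wrist depth image showed it up, its ramp reaching z ≈ 27 mm just behind the carrier's rear face at x ≈ 56 mm. I judged this from the picture because I have no reading of the catch or plunger.
- **Carrier:** the top view of it had not changed between backing off and hand-in.
- **Stick:** it lies within about 2 mm of where I found it, at the same 40° lean.
- **Racks and bin:** the side view showed no change for either rack or the bin.
- **Robot:** the gripper was open and clear of everything at hand-in.

No check failed. The one disagreement was that pose readings and camera positions sometimes differed by 2 to 4 mm. I corrected for that before loading the carrier and before putting the stick back.

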